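Return the bench-top kit to its holders and cover the beaker

TASK

Put the four loose things back where they belong in the three black holders: the brown bottle in the wide round stand, the timer in the square tray with its sides square to the tray's, and the small beaker in the narrow round stand. Only once the beaker stands there, cover it with the petri dish, lid up and centred over the beaker's mouth. Set the things down gently, keep them upright, and leave the green box and the small black rack where they are.

Things in the scene. Friction and masses are not known exactly. Their poses are not given: they have to be found in the camera images.
- bottle: brown glass reagent bottle with black screw cap, standing upright. Round body 64 mm in diameter, 137 mm tall in all; the cap is 35 mm in diameter and reaches from 117 mm to 137 mm above the underside; gripping it by the cap from above is firm enough. 0.3 to 0.5 kg. Origin: centre of the underside, z up.
- beaker: small clear glass beaker, empty, standing upright, open at the top: 54 mm in diameter at the rim, tapering to about 48 mm at the foot, 70 mm tall, about 0.05 kg. It can be gripped across the outside from above, below the rim. Origin: centre of the underside, z up.
- dish: closed round petri dish lying flat, 60 mm in diameter, 14 mm thick, about 0.02 kg. Origin: centre of the underside, z up (lid up). It rests on the beaker's rim.
- lab_timer: white countdown timer with three keys and a display on top, lying on its back: 70 mm along its own x, 62 mm along its own y, 18 mm thick (the flat sides reach about 14 mm up), about 0.07 kg. Origin: centre of the underside, z up.
- wide_stand: wide round black stand, fixed: a flat floor 4 mm above the bench, 76 mm in diameter inside, with a lip round it whose top is 9 mm above the bench; 84 mm outside. Origin: centre of its underside, on the bench, z up.
- narrow_stand: narrow round black stand, fixed: a flat floor 4 mm above the bench, 58 mm in diameter inside, with a lip round it whose top is 9 mm above the bench; 66 mm outside. Origin: centre of its underside, on the bench, z up.
- square_tray: square black tray, fixed: a flat floor 4 mm above the bench, 84 mm by 84 mm inside, 92 mm outside, with L-shaped lips (top 9 mm above the bench, legs 22 mm long) at the four corners only, so that the middle 48 mm of each side is open for the fingers. Its sides lie along its own x and y. The timer may lie in any of the four square positions. Origin: centre of its underside, on the bench, z up.
- green_box: bystander: closed green box, 85 mm by 103 mm, 33 mm high. Origin: centre of the underside, z up. To be left where it is. Beyond it, at about x 0.58 to 0.82, y -0.15 to -0.35, stands a tall fixed microscope (about 0.4 m high): swing the arm clear of it.
- black_rack: bystander: small empty black tube rack, 46 mm by 105 mm, 50 mm high. Origin: centre of the underside, z up. To be left where it is.

How it is judged:
By the outcome, as a careful person would: the job done as asked, in the order asked, and still so for the second after the job is handed in, with the robot touching nothing.
It also fails if it takes over 120 s, if anything falls off the work surface, if the arm or the gripper's body presses on something with over 40 N, if the wrist force passes 120 N, or if a joint passes its speed limit or range.

ROBOT

A 7-joint arm with a two-finger parallel gripper is mounted at the origin on a cart in front of the work surface, level with it; the furniture and walls round the work are solid. World frame = base frame: x ahead of the robot, y to its left, z up, the work surface at z = 0. Lengths are in m, angles in rad, forces in N, time in s.
With the tool pointing down it reaches from about 0.425 to 0.875 m from the base axis. Payload 8.4 kg.
Tool frame: the origin (TCP) lies on the mounting face of the last link; the fingertips stand 173 mm ahead of it and the grasp point (between the pads) lies 155 mm ahead of it; z points along the fingers, y is the line along which they close (so a half turn about z gives the same grasp; the last joint's range is limited). The gripper opens to 85 mm and grips with 20 to 120 N. Pads are 22 mm wide; open, the fingers measure 114 mm over their backs; the gripper's body (76 mm by 85 mm) begins 54 mm behind the grasp point. The pads swing forward as they close: fully open they stand 13 mm farther back than shut.
Start: joints at [-1.278, 0.333, 0.04, 1.465, -0.013, 1.343, -0.059], TCP at [0.248, 0.601, 0.405] pointing down, gripper open.
Joint ranges: [-2.58, 2.58], [-0.38, 2.09], [-1.3, 1.39], [0.25, 2.4], [-1.5, 4.64], [0.08, 2.09], [-2.65, 2.65]. Speed limits (rad/s): [2.22, 2.22, 2.79, 2.79, 3.14, 3.14, 3.14].

INTERFACE

Orientations are given as a rotation vector (axis times angle).
In Python, from workcell import arm, get_image, camera_params gives the robot as it stands. The module is installed in compiled form; this text tells all that it offers.
- The arm moves only by the tool jog_arm, never from a script. Its argument "rows" is a list of rows, each a list of 6 numbers: the shift along the tool's x, y, z scaled (see below), then the turn, a rotation vector about the tool's x, y, z scaled (see below). A call has 1 to 12 rows; each row shifts and turns the commanded pose from where the row before left it, along the tool's axes as they then stand; what a row does not reach is not made up. The controller multiplies each number of a shift by 0.08 m and each number of a turn by 90 degrees. A row lasts 1/10 s, in which the tool goes at most 50 mm and 8.59 degrees, less where a joint would pass 70% of its speed; a pose out of reach is approached as far as the arm can. A call with a number of a shift or a turn outside -1 to 1 is refused whole. A call with a gripper value outside its range is refused whole. "fingers" is the opening, from -1 (shut) to 1 (fully open), set as the call begins (left out, the last holds). The fingers move at their own pace and stop on an object; the grip force is fixed at half the most. Time passes only in rows, so rows that do not move let the fingers close. It gives the time, the measured TCP pose, the force, the opening and the grip force at its end, in the units of the state.
- arm.get_state(): the state, without advancing time (a new reading comes with each control period).
- get_image(name): name is "scene" or "top" or "wrist"; returns the picture (384x512x3 uint8, blue, green, red); there is no depth.
- camera_params(name): a dict with "camera_matrix" (3x3 intrinsics, pixels), "cam_to_world" (4x4, takes a point from camera to world coordinates); the wrist camera has in their place "hand_eye" (4x4, takes a point from camera to tool coordinates, whose origin is the TCP and whose axes are the flange's). Camera axes: x right, y up, looking along -z (the intrinsics and any distortion apply to the point x, -y, -z); pixel columns grow to the right and rows downward; lengths in m; the calibration is good to about 2 mm. A picture is of the moment at which its call begins: read the wrist's pose just before it. camera_params takes no time and is no camera call.
- arm.job_done(): hands the job in; it is judged then, once.
The state is a dict: "t": time; "qpos": joint angles; "dq": joint speeds; "effort": joint torques, N m; "position": TCP position; "tool_rot": TCP orientation; "wrist_force": force on the tool from outside, world axes, zero at the start; "moment": the same for the moment, N m; "finger_gap": opening from 0.0 (shut) to 1.0 (fully open); "gripper_force": force on a finger pad.
Only numpy, scipy, OpenCV 4.12 (cv2) and the standard library are available. Lean on these libraries where they do the work, as an engineer would, in place of code of your own. Each camera call takes 0.05 s, during which the arm holds its last target. There are 200 camera calls.

## Working session

There is one attempt and no reset: what is moved stays moved. The work goes in short steps, Python scripts to look and compute and a tool call to move; the robot and the scene stay as the last step left them, time stands still between calls to the robot, and variables do not carry over. Pictures are saved under pics/ and viewed, at most 14 in all, crops included, and the job is handed in when it is done.

Besides the shell and the picture viewer there is one more tool, called after ">>>" as a command line: name --pt "numbers of a row" for each row, then --argument value for the rest. jog_arm: Moves the arm, as the interface text tells. Shifts and turns lie within -1 to 1; 1 stands for 0.08 m of shift or 90 degrees of turn. Its arguments: {"type":"object","properties":{"rows":{"type":"array"},"fingers":{"type":"number"}},"required":["rows"]}

```bash
mkdir -p pics
cat > h.py <<'E'
import numpy as np, cv2
from scipy.spatial.transform import Rotation as R
from workcell import arm, get_image, camera_params
def cam(name, st=None):
    p=camera_params(name); K=np.array(p["camera_matrix"])
    if "cam_to_world" in p: T=np.array(p["cam_to_world"])
    else:
        W=np.eye(4); W[:3,:3]=R.from_rotvec(st["tool_rot"]).as_matrix(); W[:3,3]=st["position"]
        T=W@np.array(p["hand_eye"])
    return K,T,p
def ray(K,T,uv):
    d=np.linalg.inv(K)@np.array([uv[0],uv[1],1.]); d=T[:3,:3]@(d*[1,-1,-1]); return T[:3,3],d/np.linalg.norm(d)
def onz(K,T,uv,z):
    o,d=ray(K,T,uv); return o+d*(z-o[2])/d[2]
def proj(K,T,X):
    c=np.linalg.inv(T)@np.append(X,1); c=K@(c[:3]*[1,-1,-1]); return c[:2]/c[2]
def tri(rays):
    A=0;b=0
    for o,d in rays:
        P=np.eye(3)-np.outer(d,d); A=A+P; b=b+P@o
    x=np.linalg.solve(A,b); return x,[np.linalg.norm((np.eye(3)-np.outer(d,d))@(x-o)) for o,d in rays]
E
python3 - <<'E'
from h import *
st=arm.get_state(); print(st)
for n in ("scene","top","wrist"):
    im=get_image(n); cv2.imwrite(f"pics/{n}0.png",im)
    K,T,p=cam(n,st); print(n,K.tolist(),T.round(3).tolist(),[k for k in p],p.get("distortion"))
s=cv2.imread("pics/scene0.png");t=cv2.imread("pics/top0.png")
cv2.imwrite("pics/top0b.png",cv2.resize(t,(800,600),interpolation=cv2.INTER_CUBIC))
cv2.imwrite("pics/scene0b.png",cv2.resize(s,(800,600),interpolation=cv2.INTER_CUBIC))
E
```

```text
{'t': 0.0, 'qpos': array([-1.27818523,  0.33388214,  0.03986256,  1.46626908, -0.01340502,
        1.3433121 , -0.05848675]), 'dq': array([-4.35253461e-04, -7.50980440e-05,  1.92160665e-04, -4.59043182e-04,
       -4.84126709e-04, -8.15868000e-04, -1.06606221e-03]), 'effort': array([-9.40694117e-04, -6.58565855e+01,  1.36459775e+00, -4.05570531e+01,
        1.66291476e-02,  1.27496867e-02,  4.48578510e-05]), 'position': array([0.24814415, 0.60057318, 0.40384055]), 'tool_rot': array([-6.11475790e-01, -3.08129021e+00,  2.49808506e-03]), 'wrist_force': array([ 0.22711743, -0.63495495,  0.37676502]), 'moment': array([ 0.06280669, -0.01358115, -0.07865691]), 'gripper_force': 0.0, 'finger_gap': 0.9981926909954842}
scene [[425.01261135430025, 0.0, 257.52396913320575], [0.0, 425.01261135430025, 188.97525299908634], [0.0, 0.0, 1.0]] [[0.669, 0.511, -0.54, -0.072], [-0.743, 0.478, -0.468, -0.584], [0.019, 0.714, 0.7, 0.92], [0.0, 0.0, 0.0, 1.0]] ['camera_matrix', 'cam_to_world'] None
top [[490.40940229204296, 0.0, 263.01546221527605], [0.0, 490.40940229204296, 186.39726512645967], [0.0, 0.0, 1.0]] [[0.003, 0.989, -0.15, 0.402], [-1.0, 0.002, -0.007, -0.024], [-0.007, 0.15, 0.989, 1.363], [0.0, 0.0, 0.0, 1.0]] ['camera_matrix', 'cam_to_world'] None
wrist [[341.70631816375857, 0.0, 256.15375414047617], [0.0, 341.70631816375857, 192.89833826570313], [0.0, 0.0, 1.0]] [[0.383, -0.877, -0.292, 0.172], [0.924, 0.363, 0.122, 0.632], [-0.001, -0.317, 0.949, 0.373], [0.0, 0.0, 0.0, 1.0]] ['camera_matrix', 'hand_eye'] None
```

View pics/top0b.png

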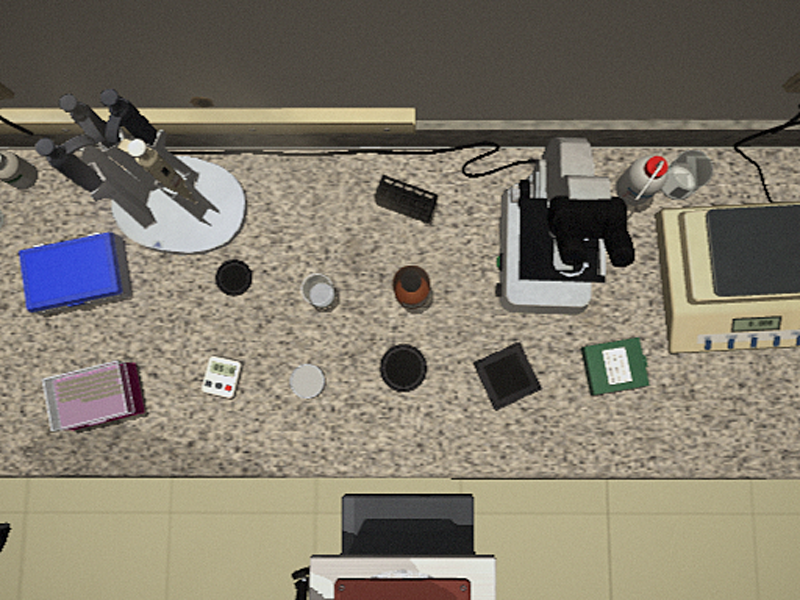

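View pics/scene0b.png

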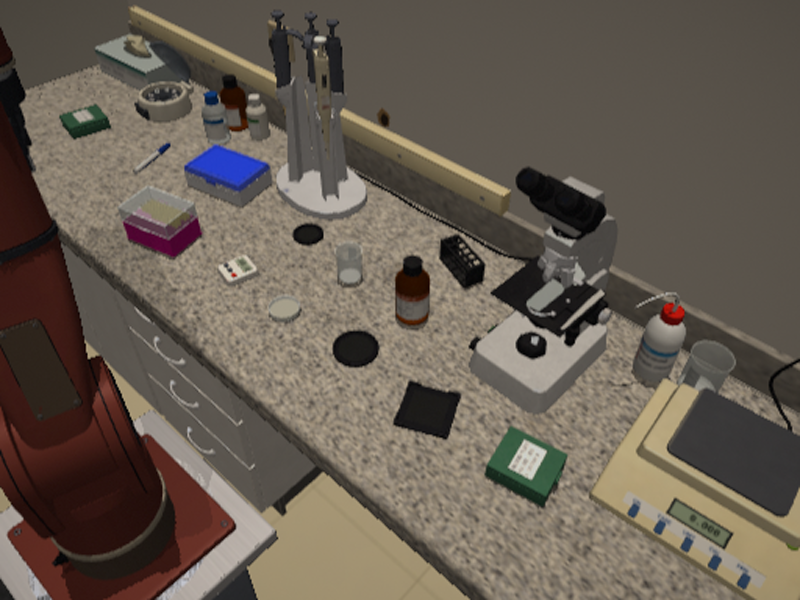

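The top view (800 px scale) shows the narrow stand at (234,278), beaker (320,291), bottle (412,287), wide stand (403,368), tray (507,376), dish (308,381), timer (222,377), rack (406,198) and green box (616,366). The scene view shows the same layout, with nothing tipped over.

Run:
```python
from h import *
T_={"narrow":(234,278),"wide":(403,368),"tray":(507,376),"dish":(308,381),"timer":(222,377),"bottlecap":(411,285),"beakerfoot":(322,295),"beaker top":(318,283)}
S_={"narrow":(308,234),"wide":(355,348),"tray":(428,409),"dish":(284,308),"timer":(237,270),"bottlecap":(412,262),"beakerfoot":(348,277),"beaker top":(349,251)}
Z={"narrow":.009,"wide":.009,"tray":.009,"dish":.014,"timer":.018,"bottlecap":.137,"beakerfoot":.004,"beaker top":.07}
# refine blobs
def blob(im,uv,f):
    m=f(im).astype(np.uint8); n,l,s,c=cv2.connectedComponentsWithStats(m); k=l[int(uv[1]),int(uv[0])]
    return (c[k],s[k,4]) if k else (uv,0)
dark=lambda im: im.max(2)<70
t=cv2.imread("pics/top0.png");s=cv2.imread("pics/scene0.png")
Kt,Tt,_=cam("top");Ks,Ts,_=cam("scene")
for k in T_:
    a=np.array(T_[k])/1.5625;b=np.array(S_[k])/1.5625
    aa=bb=0
    if k in("narrow","wide","tray"): (a,aa),(b,bb)=blob(t,a,dark),blob(s,b,dark)
    x,e=tri([ray(Kt,Tt,a),ray(Ks,Ts,b)])
    print(k,x.round(4),np.round(e,4),aa,bb,"top@z",onz(Kt,Tt,a,Z[k])[:2].round(4),"r",np.hypot(*x[:2]).round(3))
print(camera_params("wrist")["hand_eye"].round(3).tolist())
```

```text
narrow [0.6341 0.3056 0.0061] [0.0009 0.0009] 422 214 top@z [0.6328 0.3055] r 0.704
wide [ 4.723e-01 -2.000e-04  5.600e-03] [0.0008 0.0008] 710 547 top@z [4.715e-01 2.000e-04] r 0.472
tray [ 0.4589 -0.1835  0.003 ] [0.0008 0.0008] 1100 1035 top@z [ 0.4581 -0.1823] r 0.494
dish [0.4479 0.1658 0.0123] [0.0006 0.0006] 0 0 top@z [0.4474 0.166 ] r 0.478
timer [0.4545 0.3174 0.0116] [0.0005 0.0005] 0 0 top@z [0.4539 0.3162] r 0.554
bottlecap [ 0.5999 -0.0172  0.1418] [0.0033 0.0033] 0 0 top@z [ 0.5983 -0.0149] r 0.6
beakerfoot [0.6011 0.1464 0.0017] [0.0006 0.0006] 0 0 top@z [0.6012 0.1457] r 0.619
beaker top [0.6111 0.1473 0.0646] [0.0027 0.0027] 0 0 top@z [0.6123 0.1448] r 0.629
[[-0.001, 0.949, 0.316, 0.082], [1.0, 0.001, -0.0, 0.0], [-0.001, 0.316, -0.949, 0.031], [0.0, 0.0, 0.0, 1.0]]
```

View pics/wrist0.png

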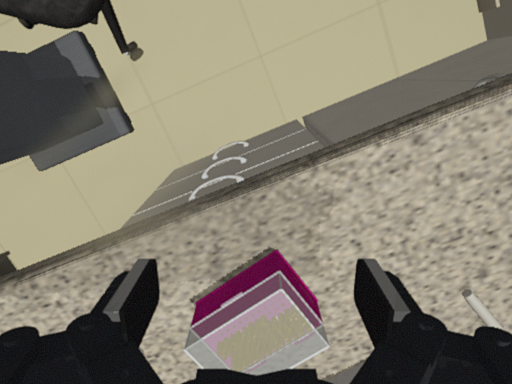

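The wrist view shows only the pink tip box and the fingers at the bottom of the frame. The coarse points agree with the given heights and are all within reach, so I'll move to survey them.

>>> jog_arm --pt "-0.38 -0.24 0 0 0 0" --pt "-0.38 -0.24 0 0 0 0" --pt "-0.38 -0.24 0 0 0 0" --pt "-0.38 -0.24 0 0 0 0" --pt "-0.38 -0.24 0 0 0 0" --pt "-0.38 -0.24 0 0 0 0" --pt "-0.38 -0.24 0 0 0 0" --pt "-0.38 -0.24 0 0 0 0" --pt "-0.38 -0.24 0 0 0 0" --pt "-0.38 -0.24 0 0 0 0" --pt "-0.38 -0.24 0 0 0 0" --pt "0 0 0 0 0 0" --fingers 1

```text
t: 1.35
position: [0.4795, 0.2727, 0.4048]
tool_rot: [0.623, 3.078, -0.002]
wrist_force: [-0.9, -0.4, -0.3]
finger_gap: 1.0
gripper_force: 0.0
```

```bash
cat > snap.py <<'E'
import sys,pickle
from h import *
n=sys.argv[1]; st=arm.get_state(); im=get_image("wrist"); cv2.imwrite(f"pics/{n}.png",im); pickle.dump(st,open(f"{n}.pkl","wb"))
print(st["position"].round(4),st["tool_rot"].round(4),abs(st["dq"]).max().round(4))
E
python3 snap.py w1
```

```text
[0.4795 0.2727 0.4048] [ 6.2320e-01  3.0776e+00 -2.3000e-03] 0.071
```

>>> jog_arm --pt "-0.13 -0.31 0 0 0 0" --pt "-0.13 -0.31 0 0 0 0" --pt "-0.13 -0.31 0 0 0 0" --pt "-0.13 -0.31 0 0 0 0" --pt "-0.13 -0.31 0 0 0 0" --pt "-0.13 -0.31 0 0 0 0" --pt "0 0 0 0 0 0" --pt "0 0 0 0 0 0"

```text
t: 2.2
position: [0.4771, 0.1172, 0.4048]
tool_rot: [-0.611, -3.081, -0.001]
wrist_force: [0.2, 1.8, 0.5]
finger_gap: 1.003
gripper_force: 0.0
```

```bash
python3 snap.py w2
```

```text
[0.4771 0.1172 0.4048] [-6.1090e-01 -3.0814e+00 -9.0000e-04] 0.0193
```

>>> jog_arm --pt "-0.13 -0.31 0 0 0 0" --pt "-0.13 -0.31 0 0 0 0" --pt "-0.13 -0.31 0 0 0 0" --pt "-0.13 -0.31 0 0 0 0" --pt "-0.13 -0.31 0 0 0 0" --pt "-0.13 -0.31 0 0 0 0" --pt "0 0 0 0 0 0" --pt "0 0 0 0 0 0"

```text
t: 3.05
position: [0.4785, -0.0438, 0.4046]
tool_rot: [-0.61, -3.082, -0.0]
wrist_force: [0.3, -0.2, -0.4]
finger_gap: 0.999
gripper_force: 0.0
```

```bash
python3 snap.py w3; python3 -c "
import cv2,numpy as np
a=[cv2.imread(f'pics/w{i}.png') for i in (1,2,3)]
z=a[0]*0
cv2.imwrite('pics/w123.png',cv2.resize(np.vstack([np.hstack(a[:2]),np.hstack([a[2],z])]),(800,600),interpolation=cv2.INTER_AREA))"
```

```text
[ 0.4785 -0.0438  0.4046] [-6.1020e-01 -3.0815e+00 -1.0000e-04] 0.0218
```

View pics/w123.png

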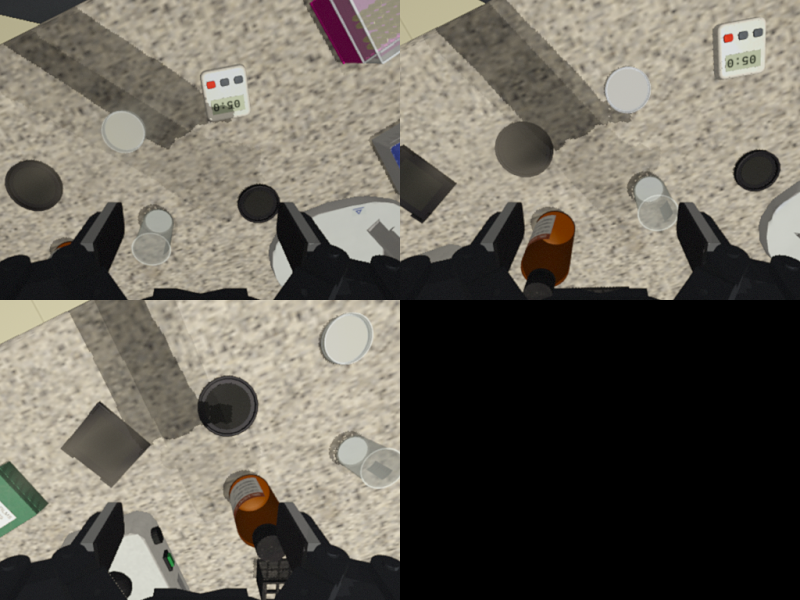

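The three tiles (400×300 each) show the following:
- **w1:** timer (225,92), dish (124,131), narrow stand (258,203), beaker foot (158,220) and rim (152,248), wide stand (34,185).
- **w2:** wide stand (124,149), dish (227,90), bottle cap (140,285).
- **w3:** tray (106,144), wide stand (227,105), cap (268,240).

```bash
cat > seg.py <<'E'
from h import *
import pickle
def load(n):
    st=pickle.load(open(f"{n}.pkl","rb")); im=cv2.imread(f"pics/{n}.png"); K,T,_=cam("wrist",st); return im,K,T
def mask(im,seed,kind,thr,win=70):
    g=cv2.medianBlur(im,5).astype(int)
    m=(g.max(2)<thr) if kind=="dark" else ((g.min(2)>thr)) 
    u,v=map(int,seed); w=np.zeros_like(m); w[max(0,v-win):v+win,max(0,u-win):u+win]=1
    m=(m&w).astype(np.uint8); m=cv2.morphologyEx(m,cv2.MORPH_CLOSE,np.ones((7,7)));m=cv2.morphologyEx(m,cv2.MORPH_OPEN,np.ones((7,7)))
    c,_=cv2.findContours(m,cv2.RETR_EXTERNAL,cv2.CHAIN_APPROX_NONE)
    if not c: return None
    c=max(c,key=cv2.contourArea); return cv2.convexHull(c)[:,0,:].astype(float)
def planefit(h,K,T,z,kind):
    P=np.array([onz(K,T,p,z)[:2] for p in h]).astype(np.float32)*1000
    if kind=="c":
        c,ax,a=cv2.fitEllipse(P); return np.round(c,1),np.round(ax,1)
    c,ax,a=cv2.minAreaRect(P); return np.round(c,1),np.round(ax,1),round(a,1)
def cen(h):
    M=cv2.moments(h.astype(np.float32).reshape(-1,1,2)); return M["m10"]/M["m00"],M["m01"]/M["m00"]
E
python3 - <<'E'
from seg import *
J=[("timer",[("w1",225,92),("w2",342,48)],"light",175,.016,"r"),("dish",[("w1",124,131),("w2",227,90),("w3",347,39)],"light",165,.012,"c"),
("narrow",[("w1",258,203),("w2",357,170)],"dark",75,.009,"c"),("wide",[("w1",34,185),("w2",124,149),("w3",227,105)],"dark",95,.009,"c"),("tray",[("w3",106,144)],"dark",105,.006,"r")]
ov={}
for k,vs,kind,thr,z,f in J:
    rs=[]
    for n,u,v in vs:
        im,K,T=load(n); s=(u*1.28,v*1.28); h=mask(im,s,kind,thr)
        print(k,n,im[int(s[1])-3:int(s[1])+4,int(s[0])-3:int(s[0])+4].mean((0,1)).round(),end=" ")
        if h is None: print("none"); continue
        print(*planefit(h,K,T,z,f)); rs.append(ray(K,T,cen(h)))
        o=ov.setdefault(n,im.copy()); cv2.polylines(o,[h.astype(np.int32)],True,(0,0,255),1)
    if len(rs)>1: x,e=tri(rs); print("  tri",x.round(4),np.round(e,4))
# beaker foot/rim, cap by clicked centres
for k,cl in {"foot":[("w1",158,221),("w2",649,190),("w3",352,452)],"rim":[("w1",152,249),("w2",657,212),("w3",380,468)]}.items():
    rs=[]
    for n,u,v in cl:
        im,K,T=load(n); u-=400*(n=="w2"); v-=300*(n=="w3"); rs.append(ray(K,T,(u*1.28,v*1.28)))
    x,e=tri(rs); print(k,x.round(4),np.round(e,4))
a=[ov[f"w{i}"] for i in (1,2,3)]
w2=a[1][190:320,280:400]; 
crop=cv2.resize(load("w2")[0][200:310,280:380],(400,440)); big=np.vstack([np.hstack(a[:2]),np.hstack([a[2],a[0]*0])]); big=cv2.resize(big,(800,600),interpolation=cv2.INTER_AREA); big[300:,420:700]=cv2.resize(crop,(280,300)); cv2.imwrite("pics/ov.png",big)
E
```

```text
timer w1 [208. 213. 210.] [442.2 323.3] [55.7 38.3] 75.7
timer w2 [211. 221. 218.] [455.2 319.5] [56.2 64.3] 77.4
  tri [0.4489 0.3234 0.0089] [0.0058 0.0058]
dish w1 [161. 175. 177.] none
dish w2 [185. 191. 193.] [447.3 171. ] [61.7 64.7]
dish w3 [193. 206. 207.] [458.8 166.7] [113. 227.]
  tri [ 0.4529  0.1717 -0.0017] [0.0042 0.0042]
narrow w1 [35. 39. 40.] [676.4 317.9] [ 72.4 174. ]
narrow w2 [39. 43. 44.] [631.1 304.2] [64.3 68.8]
  tri [0.6541 0.3151 0.0007] [0.016 0.016]
wide w1 [49. 57. 59.] [470.7   3.7] [82.4 87.3]
wide w2 [64. 72. 76.] [469.7   9.7] [82.5 98.2]
wide w3 [37. 40. 41.] [470.9  -0.6] [82.1 83.2]
  tri [0.4704 0.0021 0.0028] [0.0023 0.0039 0.0019]
tray w3 [68. 77. 81.] [ 456.9 -182.4] [91.4 93.8] 24.1
foot [0.604  0.1466 0.0014] [0.0011 0.0005 0.0008]
rim [0.6045 0.1467 0.0656] [0.001  0.0007 0.0004]
```

View pics/ov.png

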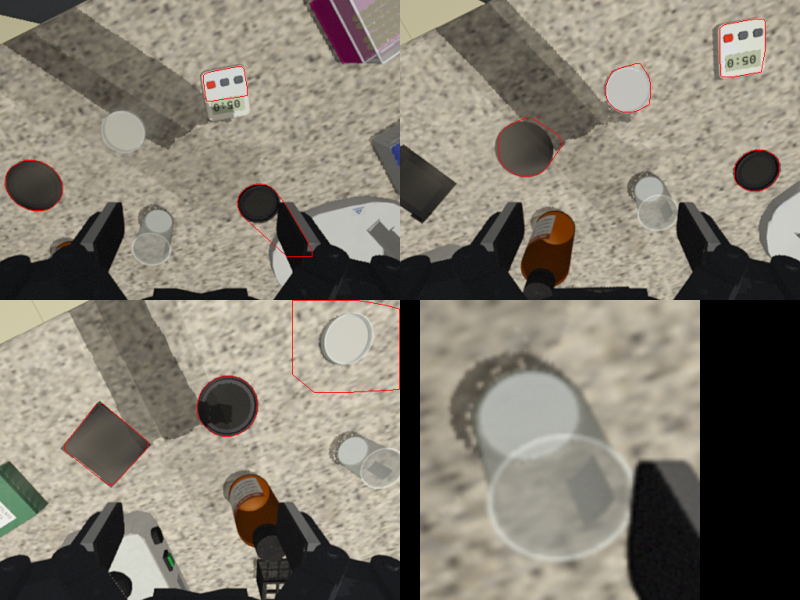

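The outlines fit well where nothing occludes them. That gives the wide stand at (0.471, 0.000), tray at (0.457, -0.182) with sides at 24°, narrow stand at (0.631, 0.304), beaker at (0.604, 0.147) with its rim at z≈0.066, and timer at (0.455, 0.320). Next I'll go closer to the bottle.

>>> jog_arm --pt "-0.2 0.17 0 0 0 0" --pt "-0.2 0.17 0 0 0 0" --pt "-0.2 0.17 0 0 0 0" --pt "0 0 0 0 0 0" --pt "0 0 0 0 0 0"

```text
t: 3.6
position: [0.5383, -0.024, 0.4042]
tool_rot: [-0.608, -3.081, 0.001]
wrist_force: [-0.3, -0.4, -0.1]
finger_gap: 1.002
gripper_force: 0.0
```

```bash
python3 snap.py w4
```

```text
[ 0.5383 -0.024   0.4042] [-6.080e-01 -3.081e+00  1.400e-03] 0.0259
```

>>> jog_arm --pt "-0.2 0 0 0 0 0" --pt "-0.2 0 0 0 0 0" --pt "0 0 0 0 0 0" --pt "0 0 0 0 0 0"

```text
t: 4.05
position: [0.5672, -0.0378, 0.4047]
tool_rot: [-0.612, -3.081, 0.0]
wrist_force: [-0.2, -0.2, 0.4]
finger_gap: 1.0
gripper_force: 0.0
```

```bash
python3 snap.py w5; python3 -c "
import cv2,numpy as np
cv2.imwrite('pics/w45.png',cv2.resize(np.hstack([cv2.imread('pics/w4.png')[:,110:400],cv2.imread('pics/w5.png')[:,110:400]]),(800,530)))"
```

```text
[ 0.5672 -0.0378  0.4047] [-0.6123 -3.0807  0.    ] 0.0112
```

View pics/w45.png

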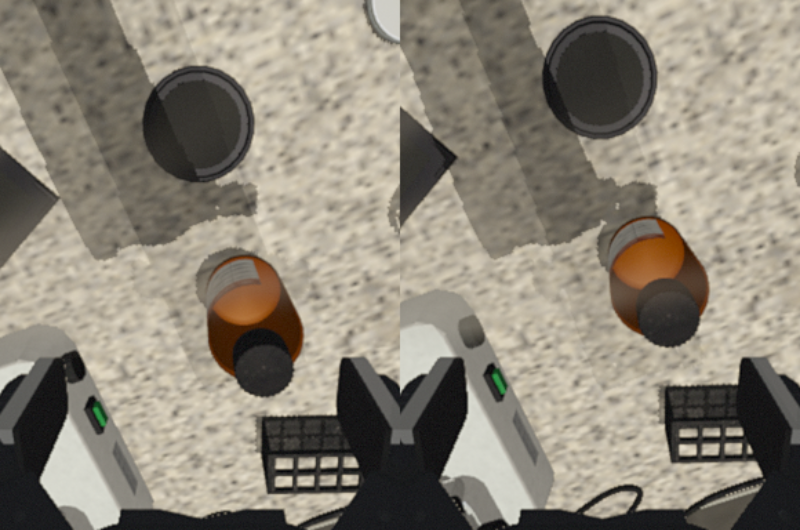

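The left half shows the cap top at (265,370) and the wide stand at (199,124). The right half shows the cap top at (670,318) and the stand at (600,77).

```bash
cat > goal.py <<'E'
# goal.py x y z yaw_of_toolx_deg : shift in present tool axes (jog units), then turn about tool z (jog units)
import sys
from h import *
st=arm.get_state(); M=R.from_rotvec(st["tool_rot"]).as_matrix()
yaw=np.degrees(np.arctan2(M[1,0],M[0,0])); g=np.array(list(map(float,sys.argv[1:4])))
t=R.from_matrix(M.T@np.array([[0,0,0],[0,0,0],[0,0,-1]])) if 0 else None
print("pos",st["position"].round(4),"yaw",yaw.round(2),"tilt deg",np.degrees(np.arccos(-M[2,2])).round(2),"q7",st["qpos"][6].round(2))
print("shift units",(M.T@(g-st["position"])/.08).round(3))
if len(sys.argv)>4:
    d=(float(sys.argv[4])-yaw+180)%360-180; print("turn units about tool z",round(-d/90,4),"deg",round(d,2))
E
python3 - <<'E'
from seg import *
s=.7245
for k,c in {"cap":[("w4",265,370),("w5",270,318)],"wide":[("w4",199,124),("w5",200,77)]}.items():
    rs=[];o=[]
    for n,u,v in c:
        im,K,T=load(n); p=(110+u*s,v*s); rs.append(ray(K,T,p)); o.append(onz(K,T,p,.137 if k=="cap" else .009)[:2].round(4))
    x,e=tri(rs); print(k,x.round(4),np.round(e,4),o)
for n,u,v in [("w4",199,124),("w5",200,77)]:
    im,K,T=load(n); h=mask(im,(110+u*s,v*s),"dark",85,55); print(planefit(h,K,T,.009,"c"))
E
python3 goal.py 0.6 -0.016 0.29
```

```text
cap [ 0.6065 -0.0132  0.1366] [0. 0.] [array([ 0.6063, -0.0132]), array([ 0.6063, -0.0132])]
wide [0.4709 0.0012 0.0114] [0.0001 0.0001] [array([0.471 , 0.0013]), array([0.4707, 0.0012])]
(array([ 4.716e+02, -4.000e-01]), array([82.2, 82.6]))
(array([ 4.717e+02, -3.000e-01]), array([81.7, 82.7]))
pos [ 0.5671 -0.0376  0.4047] yaw 157.54 tilt deg 0.04 q7 1.26
shift units [-0.278  0.407  1.434]
```

>>> jog_arm --pt "-0.112 0.156 0 0 0 0" --pt "-0.112 0.156 0 0 0 0" --pt "-0.112 0.156 0 0 0 0" --pt "0 0 0.25 0 0 0" --pt "0 0 0.25 0 0 0" --pt "0 0 0.25 0 0 0" --pt "0 0 0.25 0 0 0" --pt "0 0 0.25 0 0 0" --pt "0 0 0.18 0 0 0" --pt "0 0 0 0 0 0" --pt "0 0 0 0 0 0"

```text
t: 5.2
position: [0.6072, -0.0131, 0.2907]
tool_rot: [0.611, 3.081, 0.0]
wrist_force: [0.6, 0.2, 0.9]
finger_gap: 0.997
gripper_force: 0.0
```

```bash
python3 goal.py 0.6063 -0.0132 0.29; python3 snap.py w6
```

```text
pos [ 0.6072 -0.0131  0.2907] yaw 157.56 tilt deg 0.01 q7 1.3
shift units [ 0.011 -0.006  0.009]
[ 0.6072 -0.0131  0.2907] [0.6112 3.0814 0.    ] 0.0145
```

View pics/w6.png

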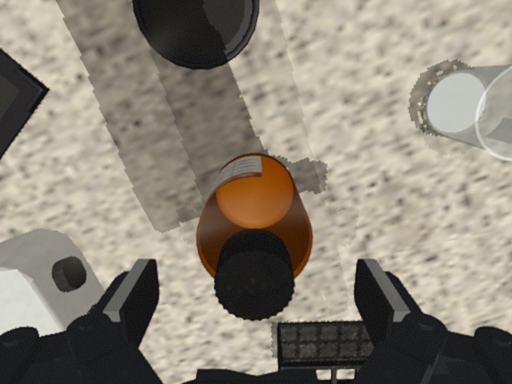

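The cap (255,280) sits midway between the finger pads (columns 150 and 360). I'll close the fingers on it.

>>> jog_arm --pt "0 0 0 0 0 0" --pt "0 0 0 0 0 0" --pt "0 0 0 0 0 0" --pt "0 0 0 0 0 0" --pt "0 0 0 0 0 0" --pt "0 0 0 0 0 0" --pt "0 0 0 0 0 0" --pt "0 0 0 0 0 0" --pt "0 0 0 0 0 0" --pt "0 0 0 0 0 0" --fingers -1

```text
t: 6.25
position: [0.6071, -0.0139, 0.2911]
tool_rot: [0.612, 3.081, -0.0]
wrist_force: [-1.8, -1.7, 5.5]
finger_gap: 0.392
gripper_force: 54.2
```

>>> jog_arm --pt "0 0 -0.05 0 0 0" --pt "0 0 -0.1 0 0 0" --pt "0 0 -0.15 0 0 0" --pt "0 0 -0.2 0 0 0" --pt "0 0 0 0 0 0" --pt "0 0 0 0 0 0"

```text
t: 6.85
position: [0.6071, -0.0133, 0.331]
tool_rot: [0.611, 3.08, 0.001]
wrist_force: [-0.1, -0.1, -5.1]
finger_gap: 0.39
gripper_force: 53.5
```

```bash
python3 goal.py 0.4713 0.0 0.335; python3 snap.py w7
```

```text
pos [ 0.6071 -0.0133  0.331 ] yaw 157.56 tilt deg 0.08 q7 1.28
shift units [ 1.633 -0.494 -0.052]
[ 0.6071 -0.0133  0.331 ] [6.1120e-01 3.0803e+00 1.0000e-03] 0.0208
```

View pics/w7.png

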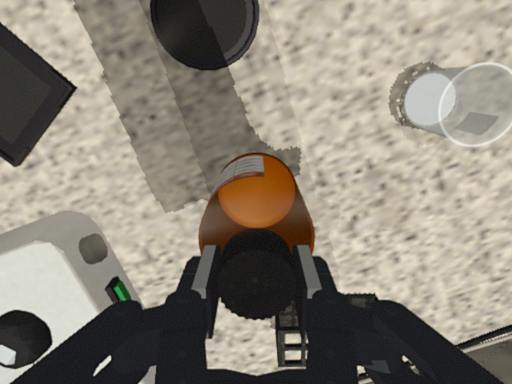

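>>> jog_arm --pt "0.1 -0.03 0 0 0 0" --pt "0.2 -0.06 0 0 0 0" --pt "0.23 -0.07 0 0 0 0" --pt "0.25 -0.08 0 0 0 0" --pt "0.25 -0.08 0 0 0 0" --pt "0.25 -0.08 0 0 0 0" --pt "0.2 -0.06 0 0 0 0" --pt "0.1 -0.03 0 0 0 0" --pt "0.05 -0.004 0 0 0 0" --pt "0 0 0 0 0 0" --pt "0 0 0 0 0 0"

```text
t: 8.0
position: [0.4718, -0.0001, 0.3304]
tool_rot: [0.611, 3.081, -0.0]
wrist_force: [0.6, 0.5, -4.6]
finger_gap: 0.387
gripper_force: 53.3
```

```bash
python3 goal.py 0.4715 0.0 0.295
```

```text
pos [ 4.718e-01 -1.000e-04  3.304e-01] yaw 157.55 tilt deg 0.03 q7 1.1
shift units [ 0.005 -0.001  0.443]
```

>>> jog_arm --pt "0 0 0.1 0 0 0" --pt "0 0 0.1 0 0 0" --pt "0 0 0.1 0 0 0" --pt "0 0 0.05 0 0 0" --pt "0 0 0.03 0 0 0" --pt "0 0 0.02 0 0 0" --pt "0 0 0.02 0 0 0" --pt "0 0 0 0 0 0" --pt "0 0 0 0 0 0"

```text
t: 8.9
position: [0.4714, -0.0001, 0.2969]
tool_rot: [0.611, 3.081, 0.0]
wrist_force: [-0.6, 1.1, -4.4]
finger_gap: 0.385
gripper_force: 53.5
```

>>> jog_arm --pt "0 0 0.01 0 0 0" --pt "0 0 0.01 0 0 0" --pt "0 0 0 0 0 0" --pt "0 0 0 0 0 0"

```text
t: 9.3
position: [0.4714, -0.0001, 0.2953]
tool_rot: [0.611, 3.081, 0.0]
wrist_force: [0.1, 0.5, -2.0]
finger_gap: 0.388
gripper_force: 53.9
```

```bash
python3 goal.py 0.4715 0.0 0.295; python3 -c "
from h import *
cv2.imwrite('pics/s1.png',cv2.resize(get_image('scene')[130:260,180:340],(800,600)))"
```

```text
pos [ 4.714e-01 -1.000e-04  2.953e-01] yaw 157.55 tilt deg 0.02 q7 1.12
shift units [-0.     0.001  0.004]
```

View pics/s1.png

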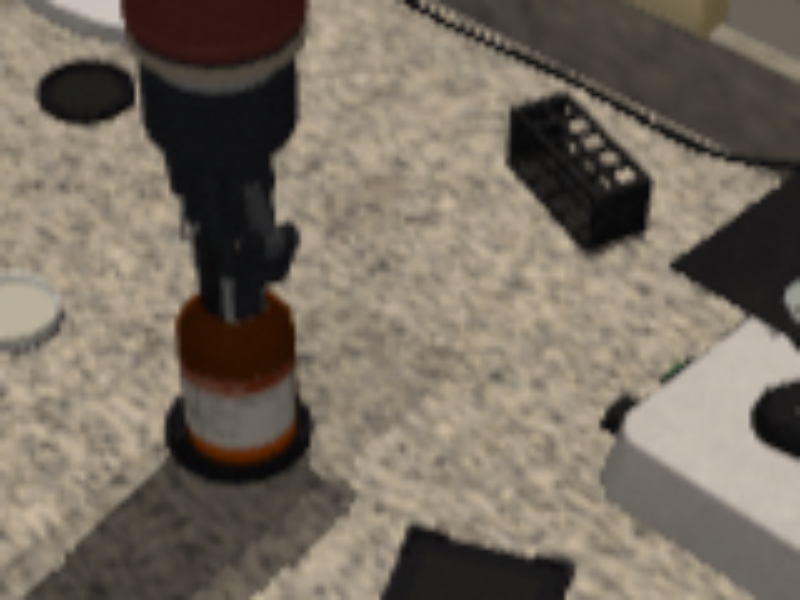

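The bottle (240,400) stands inside the wide stand's lip, and the force shows it starting to touch the floor. I'll lower it 0.8 mm, release and rise.

>>> jog_arm --pt "0 0 0.01 0 0 0" --pt "0 0 0 0 0 0" --pt "0 0 0 0 0 0"

```text
t: 9.65
position: [0.4718, -0.0001, 0.2952]
tool_rot: [0.611, 3.08, 0.001]
wrist_force: [-2.2, -0.5, 5.6]
finger_gap: 0.387
gripper_force: 56.5
```

>>> jog_arm --pt "0 0 0 0 0 0" --pt "0 0 0 0 0 0" --pt "0 0 0 0 0 0" --pt "0 0 0 0 0 0" --pt "0 0 0 0 0 0" --pt "0 0 0 0 0 0" --pt "0 0 -0.2 0 0 0" --pt "0 0 -0.3 0 0 0" --pt "0 0 -0.4 0 0 0" --pt "0 0 -0.4 0 0 0" --pt "0 0 0 0 0 0" --fingers 1

```text
t: 10.75
position: [0.4724, -0.0003, 0.4023]
tool_rot: [0.611, 3.076, 0.005]
wrist_force: [-0.4, 0.0, 0.1]
finger_gap: 1.001
gripper_force: 0.0
```

```bash
python3 snap.py w8; python3 goal.py 0.455 0.26 0.36
```

```text
[ 4.724e-01 -3.000e-04  4.023e-01] [0.6107 3.0758 0.0046] 0.0733
pos [ 4.719e-01 -2.000e-04  4.001e-01] yaw 157.55 tilt deg 0.22 q7 1.06
shift units [1.438 2.924 0.505]
```

>>> jog_arm --pt "0.172 0.361 0 0 0 0" --pt "0.172 0.361 0 0 0 0" --pt "0.172 0.361 0 0 0 0" --pt "0.172 0.361 0 0 0 0" --pt "0.172 0.361 0.2 0 0 0" --pt "0.172 0.361 0.2 0 0 0" --pt "0.172 0.361 0.2 0 0 0" --pt "0.172 0.361 0.2 0 0 0" --pt "0.172 0.361 0.2 0 0 0" --pt "0.172 0.361 0.25 0 0 0" --pt "0 0 0 0 0 -0.055" --pt "0 0 0 0 0 -0.055"

```text
t: 12.0
position: [0.4535, 0.3201, 0.2958]
tool_rot: [-0.335, -3.121, 0.005]
wrist_force: [-0.6, -0.4, 0.0]
finger_gap: 0.997
gripper_force: 0.0
```

>>> jog_arm --pt "0 0 0 0 0 0" --pt "0 0 0 0 0 0"

```text
t: 12.2
position: [0.4543, 0.319, 0.2975]
tool_rot: [-0.348, -3.121, 0.002]
wrist_force: [-0.3, 0.5, -0.1]
finger_gap: 1.002
gripper_force: 0.0
```

```bash
python3 snap.py w9; python3 goal.py 0.4552 0.3195 0.30 167.4
```

```text
[0.4543 0.319  0.2975] [-3.4790e-01 -3.1215e+00  1.5000e-03] 0.0077
pos [0.4544 0.319  0.2978] yaw 167.28 tilt deg 0.04 q7 0.71
shift units [-0.008  0.008 -0.027]
turn units about tool z -0.0013 deg 0.12
```

View pics/w9.png

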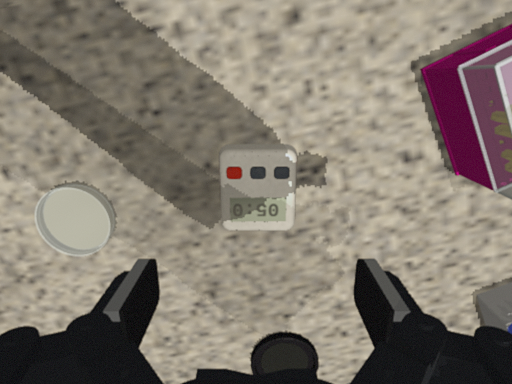

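The timer centre is at (258,188) with its sides parallel to the image axes, so the tool is aligned with it. The dish is at (75,219).

Run:
```python
from seg import *
im,K,T=load("w9")
for l in [(258.5,188.5)]: print(onz(K,T,l,.016))
for a,b in [((222,150),(222,226)),((296,152),(294,226)),((228,145),(290,147)),((228,231),(288,231))]:
    d=onz(K,T,b,.014)-onz(K,T,a,.014); print(np.degrees(np.arctan2(d[1],d[0])).round(1),np.linalg.norm(d).round(4))
im2,K2,T2=load("w2"); h=mask(im2,(342*1.28,48*1.28),"light",175); print(tri([ray(K,T,(258.5,188.5)),ray(K2,T2,cen(h))]))
print("dish w9",onz(K,T,(75,219),.012))
p=onz(K,T,(258.5,188.5),.016); import os; os.system(f"python3 goal.py {p[0]} {p[1]} 0.20 167.4")
```

```text
pos [0.4544 0.319  0.2978] yaw 167.28 tilt deg 0.04 q7 0.71
shift units [0.028 0.023 1.223]
turn units about tool z -0.0013 deg 0.12
[0.45260579 0.32122673 0.016     ]
-14.6 0.062
-12.2 0.0604
75.4 0.0462
77.2 0.0486
(array([0.45395299, 0.32113501, 0.01294116]), [np.float64(0.0003896966743839369), np.float64(0.00038969667438395626)])
dish w9 [0.4463738 0.1710448 0.012    ]
```

>>> jog_arm --pt "0.025 0.024 0.2 0 0 0" --pt "0 0 0.3 0 0 0" --pt "0 0 0.3 0 0 0" --pt "0 0 0.3 0 0 0" --pt "0 0 0.2 0 0 0" --pt "0 0 0.05 0 0 0" --pt "0 0 0 0 0 0" --pt "0 0 0 0 0 0"

```text
t: 13.05
position: [0.4533, 0.3218, 0.1912]
tool_rot: [0.344, 3.122, 0.001]
wrist_force: [0.6, 0.5, 0.5]
finger_gap: 0.998
gripper_force: 0.0
```

>>> jog_arm --pt "0 0 0.04 0 0 0" --pt "0 0 0.04 0 0 0" --pt "0 0 0.04 0 0 0" --pt "0 0 0.04 0 0 0" --pt "0 0 0.03 0 0 0" --pt "0 0 0 0 0 0" --pt "0 0 0 0 0 0"

```text
t: 13.75
position: [0.4529, 0.3216, 0.175]
tool_rot: [-0.344, -3.123, 0.0]
wrist_force: [-0.8, 0.3, 0.0]
finger_gap: 0.999
gripper_force: 0.0
```

```bash
python3 snap.py w10; python3 goal.py 0.453 0.3213 0.172 167.3
```

```text
[0.4529 0.3216 0.175 ] [-3.4350e-01 -3.1227e+00  2.0000e-04] 0.0034
pos [0.453  0.3217 0.1752] yaw 167.45 tilt deg 0.0 q7 0.74
shift units [-0.002 -0.005  0.039]
turn units about tool z 0.0017 deg -0.15
```

View pics/w10.png

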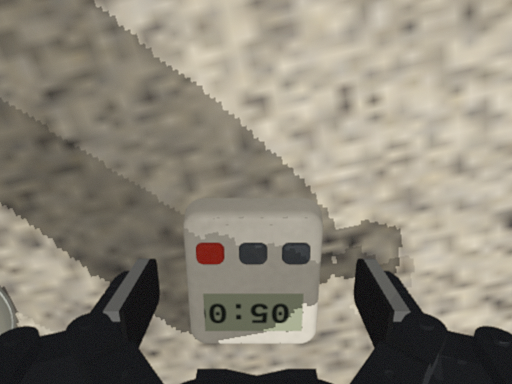

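The timer is centred between the fingers, square to them, with nothing touching. I'll go 3 mm lower and close.

>>> jog_arm --pt "0 0 0.04 0 0 0" --pt "0 0 0 0 0 0" --pt "0 0 0 0 0 0" --pt "0 0 0 0 0 0" --pt "0 0 0 0 0 0" --pt "0 0 0 0 0 0" --pt "0 0 0 0 0 0" --fingers -1

```text
t: 14.5
position: [0.4529, 0.3216, 0.1724]
tool_rot: [-0.343, -3.123, 0.0]
wrist_force: [-2.4, -1.5, 5.5]
finger_gap: 0.675
gripper_force: 63.2
```

>>> jog_arm --pt "0 0 -0.05 0 0 0" --pt "0 0 -0.1 0 0 0" --pt "0 0 -0.2 0 0 0" --pt "0 0 -0.3 0 0 0" --pt "0 0 -0.4 0 0 0" --pt "0 0 -0.4 0 0 0" --pt "0 0 -0.4 0 0 0" --pt "0 0 -0.3 0 0 0" --pt "0 0 0 0 0 0" --pt "0 0 0 0 0 0"

```text
t: 15.5
position: [0.4529, 0.3216, 0.3444]
tool_rot: [0.343, 3.122, 0.001]
wrist_force: [-0.8, 0.4, -0.1]
finger_gap: 0.673
gripper_force: 63.3
```

```bash
python3 snap.py w11; python3 goal.py 0.457 -0.182 0.35 114.1
```

```text
[0.4529 0.3216 0.3444] [3.4330e-01 3.1222e+00 1.4000e-03] 0.0288
pos [0.4527 0.3214 0.3434] yaw 167.45 tilt deg 0.04 q7 0.7
shift units [-1.421 -6.131 -0.079]
turn units about tool z 0.5928 deg -53.35
```

>>> jog_arm --pt "-0.05 -0.2 0 0 0 0" --pt "-0.09 -0.4 0 0 0 0" --pt "-0.1 -0.43 0 0 0 0" --pt "-0.1 -0.43 0 0 0 0" --pt "-0.1 -0.43 0 0 0 0" --pt "-0.1 -0.43 0 0 0 0" --pt "-0.1 -0.43 0 0 0 0" --pt "-0.1 -0.43 0 0 0 0" --pt "-0.1 -0.43 0 0 0 0" --pt "-0.1 -0.43 0 0 0 0" --pt "-0.1 -0.43 0 0 0 0" --pt "-0.1 -0.43 0 0 0 0"

```text
t: 16.75
position: [0.4555, -0.0831, 0.3429]
tool_rot: [-0.344, -3.121, 0.0]
wrist_force: [1.1, 0.2, -2.4]
finger_gap: 0.678
gripper_force: 63.3
```

>>> jog_arm --pt "-0.05 -0.2 0 0 0 0" --pt "0 0 0 0 0 0" --pt "0 0 0 0 0 0"

```text
t: 17.05
position: [0.4565, -0.0975, 0.3432]
tool_rot: [-0.345, -3.121, -0.0]
wrist_force: [0.2, 0.6, -1.2]
finger_gap: 0.677
gripper_force: 63.3
```

```bash
python3 snap.py w12; python3 -c "
import cv2
cv2.imwrite('pics/w12b.png',cv2.resize(cv2.imread('pics/w12.png'),(800,600)))"; python3 goal.py 0.457 -0.182 0.35 114.1
```

```text
[ 0.4565 -0.0975  0.3432] [-3.450e-01 -3.121e+00 -1.000e-04] 0.0245
pos [ 0.4567 -0.0968  0.3433] yaw 167.47 tilt deg 0.08 q7 1.46
shift units [-0.234 -1.038 -0.084]
turn units about tool z 0.593 deg -53.37
```

View pics/w12b.png

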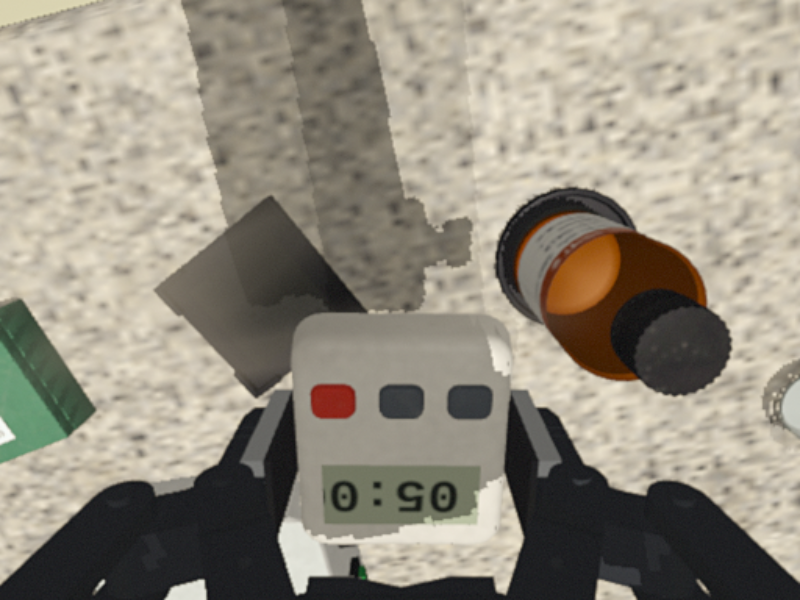

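The timer is held square between the pads, and the bottle stands upright in its stand. The tray corners are at (271,196), (155,291), (259,396) and about (369,309).

Run:
```python
from seg import *
im,K,T=load("w12")
c=[(271,196),(155,291),(259,396),(369,309)]
P=np.array([onz(K,T,(u*.64,v*.64),.009) for u,v in c])[:,:2]; print(P.round(4),"mid",(P[0]+P[2])/2,(P[1]+P[3])/2)
for i in range(4):
    d=P[(i+1)%4]-P[i]; print(np.degrees(np.arctan2(d[1],d[0])).round(1),np.linalg.norm(d).round(4))
im,K,T=load("w3"); h=mask(im,(106*1.28,144*1.28),"dark",105); print(planefit(h,K,T,.009,"r"))
q=cv2.approxPolyDP(h.astype(np.int32).reshape(-1,1,2),6,True)[:,0]; P3=np.array([onz(K,T,p,.009)[:2] for p in q]); print(P3.round(4),P3.mean(0))
# triangulated corners w3/w12 -> height check
im12,K12,T12=load("w12")
for u,v in c:
    r=ray(K12,T12,(u*.64,v*.64)); best=min(q,key=lambda p:np.linalg.norm(onz(K,T,p,.009)-onz(K12,T12,(u*.64,v*.64),.009))); print(tri([r,ray(K,T,best)])[0].round(4))
# held timer edges in w12 relative to tool
st=pickle.load(open("w12.pkl","rb")); Rm=R.from_rotvec(st["tool_rot"]).as_matrix()
zt=st["position"][2]-.172+.014
for u,v in [(300,330),(505,330),(300,535),(500,535)]:
    print("timer corner tool mm",(Rm.T@(onz(K12,T12,(u*.64,v*.64),zt+.002)-st["position"])*1000).round(1))
```

```text
[[ 0.3979 -0.1585]
 [ 0.4364 -0.2422]
 [ 0.5169 -0.2029]
 [ 0.4753 -0.1207]] mid [ 0.45740493 -0.18067166] [ 0.45584498 -0.1814462 ]
-65.3 0.0921
26.0 0.0896
116.8 0.0921
-154.0 0.0861
(array([ 456.6, -180.9]), array([90.7, 93. ]), 24.1)
[[ 0.3986 -0.1622]
 [ 0.4738 -0.1222]
 [ 0.5142 -0.2006]
 [ 0.4385 -0.2383]] [ 0.45629472 -0.18082599]
[ 0.3978 -0.1549  0.0251]
[ 0.4418 -0.2576 -0.021 ]
[ 0.5139 -0.1998  0.0132]
[ 0.472  -0.1193  0.0189]
timer corner tool mm [ 32.7 -25.  156.1]
timer corner tool mm [ 32.7  26.6 156. ]
timer corner tool mm [-30.8 -28.8 156. ]
timer corner tool mm [-30.9  29.1 155.9]
```

Run:
```python
from seg import *
tr=np.array([.457,-.181])
def edges(im,K,T,name,thr):
    g=cv2.medianBlur(im,3).max(2)
    for a0 in (26,116,206,296):
        n=np.array([np.cos(np.radians(a0)),np.sin(np.radians(a0))]); t=np.array([-n[1],n[0]]); pts=[]
        for s in np.arange(-.038,.0385,.002):
            prof=[]; rr=np.arange(.034,.060,.0005)
            for r in rr:
                p=proj(K,T,np.append(tr+n*r+t*s,.009)); u,v=p
                if not(1<u<510 and 1<v<382): break
                prof.append(float(cv2.getRectSubPix(g,(1,1),(float(u),float(v)))[0,0]))
            if len(prof)<len(rr): continue
            pr=np.convolve(prof,np.ones(9)/9,'same'); d=pr[12:-6]-pr[6:-12]; i=np.argmax(d)
            if d[i]>25: pts.append(tr+n*rr[9+i]+t*s)
        if len(pts)<12: print(name,a0,"few",len(pts)); continue
        P=np.array(pts,np.float32)
        vx,vy,x0,y0=cv2.fitLine(P*1000,cv2.DIST_HUBER,0,.01,.01).ravel()
        print(name,a0,len(pts),"line angle",(np.degrees(np.arctan2(vy,vx))%90).round(2),"dist of centre mm",(((np.array([x0,y0])-tr*1000)@n)).round(1))
for n in ("w3","w12"): edges(*load(n),n,0)
for n in ("top","scene"): K,T,_=cam(n); edges(cv2.imread(f"pics/{n}0.png"),K,T,n,0)
```

```text
w3 26 39 line angle 24.52 dist of centre mm 45.3
w3 116 39 line angle 24.42 dist of centre mm 46.4
w3 206 39 line angle 24.83 dist of centre mm 45.3
w3 296 39 line angle 24.04 dist of centre mm 45.1
w12 26 16 line angle 30.26 dist of centre mm 42.8
w12 116 39 line angle 24.31 dist of centre mm 45.4
w12 206 39 line angle 24.99 dist of centre mm 46.1
w12 296 39 line angle 23.14 dist of centre mm 45.6
top 26 39 line angle 24.74 dist of centre mm 47.2
top 116 39 line angle 24.81 dist of centre mm 44.0
top 206 39 line angle 25.32 dist of centre mm 45.5
top 296 39 line angle 24.77 dist of centre mm 47.6
scene 26 39 line angle 21.69 dist of centre mm 45.2
scene 116 39 line angle 23.84 dist of centre mm 41.9
scene 206 39 line angle 25.28 dist of centre mm 48.5
scene 296 39 line angle 24.72 dist of centre mm 50.3
```

>>> jog_arm --pt "-0.06 -0.26 0 0 0 0" --pt "-0.06 -0.26 0 0 0 0" --pt "-0.06 -0.26 0 0 0 0" --pt "-0.06 -0.26 0 0 0 0" --pt "0 0 0 0 0 0.0841" --pt "0 0 0 0 0 0.0841" --pt "0 0 0 0 0 0.0841" --pt "0 0 0 0 0 0.0841" --pt "0 0 0 0 0 0.0841" --pt "0 0 0 0 0 0.0841" --pt "0 0 0 0 0 0.0841" --pt "0 0 0 0 0 0"

```text
t: 18.3
position: [0.458, -0.1815, 0.3436]
tool_rot: [-1.7, -2.641, 0.0]
wrist_force: [0.1, 0.1, -0.2]
finger_gap: 0.677
gripper_force: 63.3
```

>>> jog_arm --pt "0 0 0.3 0 0 0" --pt "0 0 0.3 0 0 0" --pt "0 0 0.3 0 0 0" --pt "0 0 0.3 0 0 0" --pt "0 0 0.3 0 0 0" --pt "0 0 0 0 0 0" --pt "0 0 0 0 0 0"

```text
t: 19.0
position: [0.4579, -0.1824, 0.2241]
tool_rot: [-1.696, -2.643, 0.001]
wrist_force: [0.2, -0.1, -1.0]
finger_gap: 0.677
gripper_force: 63.6
```

```bash
python3 goal.py 0.457 -0.1815 0.1764 114.5
```

```text
pos [ 0.4579 -0.1824  0.2241] yaw 114.62 tilt deg 0.06 q7 0.91
shift units [ 0.015 -0.006  0.597]
turn units about tool z 0.0014 deg -0.12
```

>>> jog_arm --pt "0.015 -0.006 0.15 0 0 0" --pt "0 0 0.15 0 0 0" --pt "0 0 0.1 0 0 0" --pt "0 0 0.05 0 0 0" --pt "0 0 0.04 0 0 0" --pt "0 0 0.03 0 0 0" --pt "0 0 0.02 0 0 0" --pt "0 0 0 0 0 0" --pt "0 0 0 0 0 0"

```text
t: 19.9
position: [0.457, -0.1818, 0.1809]
tool_rot: [1.7, 2.641, 0.0]
wrist_force: [-0.6, -0.6, -1.4]
finger_gap: 0.673
gripper_force: 63.6
```

>>> jog_arm --pt "0 0 0.02 0 0 0" --pt "0 0 0.01 0 0 0" --pt "0 0 0 0 0 0" --pt "0 0 0 0 0 0"

```text
t: 20.3
position: [0.4569, -0.1818, 0.1783]
tool_rot: [-1.7, -2.642, 0.0]
wrist_force: [0.2, 0.1, -1.0]
finger_gap: 0.672
gripper_force: 63.6
```

```bash
python3 goal.py 0.457 -0.1815 0.1764 114.5; python3 snap.py w13
```

```text
pos [ 0.4569 -0.1818  0.1783] yaw 114.47 tilt deg 0.0 q7 0.97
shift units [0.003 0.002 0.024]
turn units about tool z -0.0004 deg 0.03
[ 0.4569 -0.1818  0.1783] [-1.7003e+00 -2.6417e+00  1.0000e-04] 0.003
```

View pics/w13.png

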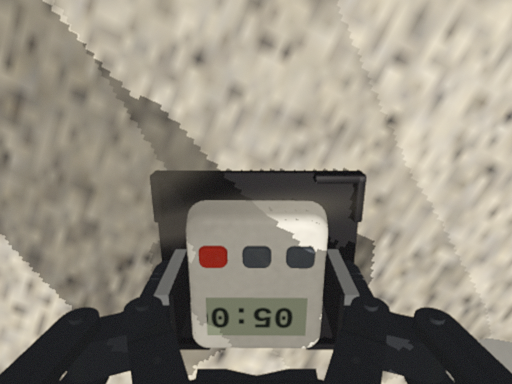

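The timer (columns 187–328) is square and centred over the tray (151–366), between the lips. Now the final lowering.

>>> jog_arm --pt "0 0 0.01 0 0 0" --pt "0 0 0.01 0 0 0" --pt "0 0 0.01 0 0 0" --pt "0 0 0 0 0 0" --pt "0 0 0 0 0 0"

```text
t: 20.85
position: [0.457, -0.1819, 0.1764]
tool_rot: [-1.7, -2.641, -0.001]
wrist_force: [-4.0, 1.2, 7.9]
finger_gap: 0.677
gripper_force: 65.3
```

>>> jog_arm --pt "0 0 0 0 0 0" --pt "0 0 0 0 0 0" --pt "0 0 0 0 0 0" --pt "0 0 0 0 0 0" --pt "0 0 0 0 0 0" --pt "0 0 -0.1 0 0 0" --pt "0 0 -0.3 0 0 0" --pt "0 0 -0.4 0 0 0" --pt "0 0 -0.4 0 0 0" --pt "0 0 -0.4 0 0 0" --pt "0 0 -0.4 0 0 0" --pt "0 0 -0.4 0 0 0" --fingers 1

```text
t: 22.05
position: [0.4565, -0.1821, 0.3698]
tool_rot: [1.701, 2.641, 0.001]
wrist_force: [-0.2, 0.0, -0.1]
finger_gap: 0.998
gripper_force: 0.0
```

>>> jog_arm --pt "0 0 0 0 0 0" --pt "0 0 0 0 0 0"

```text
t: 22.25
position: [0.4569, -0.1819, 0.3687]
tool_rot: [1.7, 2.641, 0.002]
wrist_force: [0.0, -0.6, -1.0]
finger_gap: 0.998
gripper_force: 0.0
```

```bash
python3 snap.py w14; python3 goal.py 0.604 0.147 0.36 145
```

```text
[ 0.4569 -0.1819  0.3687] [1.6997e+00 2.6405e+00 2.2000e-03] 0.0315
pos [ 0.4566 -0.1817  0.3677] yaw 114.47 tilt deg 0.02 q7 0.74
shift units [2.977 3.378 0.098]
turn units about tool z -0.3393 deg 30.53
```

View pics/w14.png

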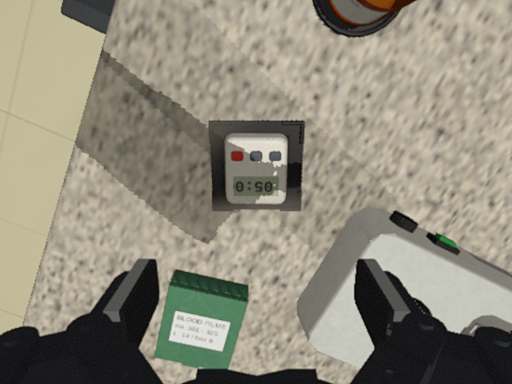

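The timer lies square in the tray, and the box and microscope are clear. That was my last allowed picture, so the rest goes by numbers. From here I'll measure the beaker, and also how close the pipette stand comes to the narrow stand.

Run:
```python
from seg import *
Kt,Tt,_=cam("top");Ks,Ts,_=cam("scene")
def ts(a,b): 
    x,e=tri([ray(Kt,Tt,np.array(a)/1.5625),ray(Ks,Ts,np.array(b)/1.5625)]); return x.round(3),np.round(e,3)
print("tip",ts((215,225),(328,186)))
for a in [(45,145),(70,100),(110,95),(135,145)]:
    for b in [(277,15),(306,15),(333,22),(318,45)]:
        x,e=ts(a,b)
        if e.max()<.012: print("handle",a,b,x,e)
for a in [(213,222),(155,225)]: print([onz(Kt,Tt,np.array(a)/1.5625,z).round(3) for z in (.02,.1,.2)])
print("disk edge scene",onz(Ks,Ts,np.array((322,215))/1.5625,.01).round(3), onz(Ks,Ts,np.array((283,195))/1.5625,.01).round(3))
# beaker
pts={"rim":[("w1",152*1.28,249*1.28),("w2",257*1.28,212*1.28),("w3",380*1.28,168*1.28),("w7",479,104)],"foot":[("w1",158*1.28,221*1.28),("w2",249*1.28,190*1.28),("w3",352*1.28,152*1.28),("w7",430,100),("w6",453,102)]}
for k,l in pts.items():
    rs=[];o=[]
    for n,u,v in l:
        im,K,T=load(n); rs.append(ray(K,T,(u,v))); o.append(onz(K,T,(u,v),.07 if k=="rim" else .003)[:2].round(4))
    x,e=tri(rs); print(k,x.round(4),np.round(e,4),*o)
```

```text
tip (array([0.713, 0.32 , 0.083]), array([0.003, 0.003]))
handle (45, 145) (277, 15) [0.742 0.464 0.401] [0. 0.]
handle (70, 100) (306, 15) [0.805 0.445 0.388] [0.005 0.005]
handle (70, 100) (318, 45) [0.848 0.479 0.302] [0.005 0.005]
handle (110, 95) (333, 22) [0.817 0.388 0.387] [0.001 0.001]
handle (135, 145) (306, 15) [0.719 0.335 0.443] [0.01 0.01]
handle (135, 145) (318, 45) [0.751 0.358 0.371] [0.001 0.001]
[array([0.731, 0.343, 0.02 ]), array([0.712, 0.321, 0.1  ]), array([0.687, 0.294, 0.2  ])]
[array([0.726, 0.447, 0.02 ]), array([0.706, 0.419, 0.1  ]), array([0.682, 0.384, 0.2  ])]
disk edge scene [0.698 0.327 0.01 ] [0.688 0.447 0.01 ]
rim [0.6029 0.1465 0.0674] [0.0013 0.0008 0.0012 0.0014] [0.6026 0.1482] [0.6006 0.1459] [0.6009 0.1438] [0.6015 0.1464]
foot [0.6029 0.1459 0.0019] [0.0006 0.0009 0.0013 0.0009 0.0019] [0.6016 0.1466] [0.6032 0.1464] [0.6036 0.1451] [0.603  0.1464] [0.6008 0.1442]
```

>>> jog_arm --pt "0.27 0.306 0 0 0 0" --pt "0.27 0.306 0 0 0 0" --pt "0.27 0.306 0 0 0 0" --pt "0.27 0.306 0 0 0 0" --pt "0.27 0.306 0 0 0 0" --pt "0.27 0.306 0 0 0 0" --pt "0.27 0.306 0 0 0 0" --pt "0.27 0.306 0 0 0 0" --pt "0.27 0.306 0 0 0 0" --pt "0.27 0.306 0 0 0 0" --pt "0.27 0.306 0 0 0 0" --pt "0 0 0 0 0 0"

```text
t: 23.5
position: [0.6038, 0.1513, 0.3654]
tool_rot: [-1.691, -2.645, 0.003]
wrist_force: [-0.3, 0.5, -0.3]
finger_gap: 1.001
gripper_force: 0.0
```

>>> jog_arm --pt "0 0 0 0 0 -0.0935" --pt "0 0 0 0 0 -0.0935" --pt "0 0 0 0 0 -0.0935" --pt "0 0 0 0 0 -0.0935" --pt "0 0 0 0 0 -0.0935" --pt "0 0 0 0 0 -0.0935" --pt "0 0 0 0 0 0" --pt "0 0 0 0 0 0"

```text
t: 24.3
position: [0.6034, 0.1455, 0.367]
tool_rot: [-0.419, -3.112, 0.001]
wrist_force: [-0.4, 0.4, -0.1]
finger_gap: 0.999
gripper_force: 0.0
```

```bash
python3 snap.py w15; python3 goal.py 0.603 0.1465 0.25 165
python3 - <<'E'
from seg import *
im,K,T=load("w15")
print("rim px",proj(K,T,[.603,.1465,.07]).round(1),"foot px",proj(K,T,[.603,.1465,.003]).round(1))
# rectify picture to plane z and find circles
for z,r in ((.07,27),(.004,24)):
    x0,y0=.553,.0965; dst=np.float32([[0,0],[400,0],[400,400],[0,400]])
    src=np.float32([proj(K,T,[x0+a/4000,y0+b/4000,z]) for a,b in dst])
    w=cv2.warpPerspective(im,cv2.getPerspectiveTransform(src,dst),(400,400)); g=cv2.GaussianBlur(cv2.cvtColor(w,cv2.COLOR_BGR2GRAY),(0,0),3)
    c=cv2.HoughCircles(g,cv2.HOUGH_GRADIENT,1,15,param1=60,param2=12,minRadius=int(r*4-8),maxRadius=int(r*4+8))
    print(z,None if c is None else [(round(x0*1000+q[0]/4,1),round(y0*1000+q[1]/4,1),round(q[2]/4,1)) for q in c[0][:4]])
E
```

```text
[0.6034 0.1455 0.367 ] [-4.1890e-01 -3.1122e+00  1.4000e-03] 0.0076
pos [0.6035 0.1456 0.3672] yaw 164.69 tilt deg 0.07 q7 1.1
shift units [0.007 0.01  1.465]
turn units about tool z -0.0035 deg 0.31
rim px [257.3 184.7] foot px [257.1 165.1]
0.07 [(np.float32(602.4), np.float32(146.1), np.float32(26.1))]
0.004 [(np.float32(603.6), np.float32(146.6), np.float32(22.8)), (np.float32(618.6), np.float32(133.9), np.float32(22.2))]
```

Circle fits on the rim plane and foot plane agree on the beaker at (0.603, 0.1463). Now descending over it.

>>> jog_arm --pt "0.006 0.008 0.3 0 0 0" --pt "0 0 0.3 0 0 0" --pt "0 0 0.3 0 0 0" --pt "0 0 0.3 0 0 0" --pt "0 0 0.3 0 0 0" --pt "0 0 0.2 0 0 0" --pt "0 0 0.2 0 0 0" --pt "0 0 0.15 0 0 0" --pt "0 0 0.1 0 0 0" --pt "0 0 0 0 0 0" --pt "0 0 0 0 0 0"

```text
t: 25.45
position: [0.6036, 0.1468, 0.1964]
tool_rot: [0.412, 3.114, 0.0]
wrist_force: [-0.3, 0.6, 0.3]
finger_gap: 0.999
gripper_force: 0.0
```

```bash
python3 goal.py 0.603 0.1463 0.195 165
```

```text
pos [0.6036 0.1468 0.1964] yaw 164.94 tilt deg 0.04 q7 1.16
shift units [ 0.006 -0.008  0.018]
turn units about tool z -0.0006 deg 0.06
```

>>> jog_arm --pt "0 0 0 0 0 0" --pt "0 0 0 0 0 0" --pt "0 0 0 0 0 0" --pt "0 0 0 0 0 0" --pt "0 0 0 0 0 0" --pt "0 0 0 0 0 0" --pt "0 0 0 0 0 0" --pt "0 0 0 0 0 0" --fingers -1

```text
t: 26.25
position: [0.6037, 0.1467, 0.1968]
tool_rot: [0.411, 3.113, 0.001]
wrist_force: [-0.3, -1.3, 5.6]
finger_gap: 0.606
gripper_force: 62.4
```

>>> jog_arm --pt "0 0 -0.05 0 0 0" --pt "0 0 -0.1 0 0 0" --pt "0 0 -0.2 0 0 0" --pt "0 0 -0.3 0 0 0" --pt "0 0 -0.3 0 0 0" --pt "0 0 -0.3 0 0 0" --pt "0 0 -0.15 0 0 0" --pt "0 0 0 0 0 0" --pt "0 0 0 0 0 0"

```text
t: 27.15
position: [0.6031, 0.1468, 0.3075]
tool_rot: [-0.411, -3.114, 0.0]
wrist_force: [-0.3, 0.4, -0.0]
finger_gap: 0.606
gripper_force: 62.5
```

```bash
python3 snap.py w16
python3 - <<'E'
from seg import *
for n in ("w16","w9","w2"):
    im,K,T=load(n); s=proj(K,T,[.632,.3045,.009]); 
    for thr in (65,80):
        h=mask(im,s,"dark",thr,52)
        print(n,s.round(),planefit(h,K,T,.009,"c"))
    if n!="w9":
        globals()[n]=ray(K,T,cen(mask(im,s,"dark",75,52)))
print(tri([w16,w2]))
E
python3 goal.py 0.632 0.3045 0.30 165
```

```text
[0.6031 0.1468 0.3075] [-4.1100e-01 -3.1141e+00  2.0000e-04] 0.0159
w16 [454. 169.] (array([632.2, 304.1]), array([64.2, 68.3]))
w16 [454. 169.] (array([632.3, 304.2]), array([64.5, 68.4]))
w9 [282. 365.] (array([663.9, 288.2]), array([ 89.9, 147.1]))
w9 [282. 365.] (array([663.2, 289.1]), array([ 91. , 145.7]))
w2 [457. 219.] (array([631.1, 304.3]), array([63.9, 68.5]))
w2 [457. 219.] (array([631.1, 304.2]), array([64.3, 69.5]))
(array([0.63229647, 0.30581659, 0.00618919]), [np.float64(1.5791571371657488e-05), np.float64(1.5791571371625145e-05)])
pos [0.6029 0.1468 0.3068] yaw 164.96 tilt deg 0.09 q7 1.12
shift units [0.16  1.999 0.084]
turn units about tool z -0.0004 deg 0.04
```

>>> jog_arm --pt "0.01 0.12 0 0 0 0" --pt "0.02 0.25 0 0 0 0" --pt "0.02 0.25 0 0 0 0" --pt "0.02 0.25 0 0 0 0" --pt "0.02 0.25 0 0 0 0" --pt "0.02 0.25 0 0 0 0" --pt "0.02 0.25 0 0 0 0" --pt "0.02 0.25 0 0 0 0" --pt "0.01 0.13 0 0 0 0" --pt "0 0 0 0 0 0" --pt "0 0 0 0 0 0"

```text
t: 28.3
position: [0.6326, 0.3041, 0.3077]
tool_rot: [-0.412, -3.114, 0.001]
wrist_force: [-0.5, -1.0, -0.1]
finger_gap: 0.602
gripper_force: 62.5
```

```bash
python3 snap.py w17; python3 goal.py 0.632 0.305 0.20 165;  python3 - <<'E'
from seg import *
im,K,T=load("w17"); s=proj(K,T,[.632,.305,.009]); print(s.round())
h=mask(im,s,"dark",75,60)
if h is not None: print(planefit(h,K,T,.009,"c"),h.min(0),h.max(0))
E
```

```text
[0.6326 0.3041 0.3077] [-4.1180e-01 -3.1145e+00  1.5000e-03] 0.0148
pos [0.6327 0.3034 0.3079] yaw 164.89 tilt deg 0.05 q7 0.92
shift units [0.014 0.018 1.348]
turn units about tool z -0.0013 deg 0.11
[257. 183.]
(array([631.1, 306.7]), array([61.6, 64.7])) [220. 145.] [298. 203.]
```

>>> jog_arm --pt "0.012 0.018 0.1 0 0 0" --pt "0 0 0.25 0 0 0" --pt "0 0 0.25 0 0 0" --pt "0 0 0.25 0 0 0" --pt "0 0 0.2 0 0 0" --pt "0 0 0.1 0 0 0" --pt "0 0 0.05 0 0 0" --pt "0 0 0.03 0 0 0" --pt "0 0 0.03 0 0 0" --pt "0 0 0 0 0 0" --pt "0 0 0 0 0 0"

```text
t: 29.45
position: [0.6321, 0.3063, 0.2076]
tool_rot: [0.411, 3.114, 0.001]
wrist_force: [-0.4, -0.7, -0.5]
finger_gap: 0.606
gripper_force: 62.5
```

>>> jog_arm --pt "0 0 0.02 0 0 0" --pt "0 0 0.02 0 0 0" --pt "0 0 0.01 0 0 0" --pt "0 0 0 0 0 0" --pt "0 0 0 0 0 0"

```text
t: 29.95
position: [0.6319, 0.3062, 0.2031]
tool_rot: [-0.411, -3.114, 0.0]
wrist_force: [-0.3, 0.5, -0.2]
finger_gap: 0.602
gripper_force: 62.5
```

```bash
python3 goal.py 0.632 0.305 0.2008 165
```

```text
pos [0.6319 0.3062 0.2031] yaw 164.96 tilt deg 0.01 q7 0.94
shift units [-0.005 -0.014  0.028]
turn units about tool z -0.0005 deg 0.04
```

>>> jog_arm --pt "-0.004 -0.012 0.01 0 0 0" --pt "0 0 0.01 0 0 0" --pt "0 0 0.01 0 0 0" --pt "0 0 0 0 0 0" --pt "0 0 0 0 0 0"

```text
t: 30.45
position: [0.6321, 0.3051, 0.2009]
tool_rot: [0.411, 3.114, -0.0]
wrist_force: [0.1, -1.4, 2.2]
finger_gap: 0.608
gripper_force: 62.6
```

It touches at exactly floor height (4 mm above the bench), so it's on the floor and not the lip. Releasing.

>>> jog_arm --pt "0 0 0 0 0 0" --pt "0 0 0 0 0 0" --pt "0 0 0 0 0 0" --pt "0 0 0 0 0 0" --pt "0 0 0 0 0 0" --pt "0 0 0 0 0 0" --pt "0 0 -0.1 0 0 0" --pt "0 0 -0.3 0 0 0" --pt "0 0 -0.4 0 0 0" --pt "0 0 -0.4 0 0 0" --pt "0 0 -0.4 0 0 0" --pt "0 0 -0.4 0 0 0" --fingers 1

```text
t: 31.65
position: [0.6319, 0.305, 0.3629]
tool_rot: [0.411, 3.114, 0.001]
wrist_force: [-0.0, -0.8, -0.4]
finger_gap: 0.995
gripper_force: 0.0
```

>>> jog_arm --pt "0 0 0 0 0 0" --pt "0 0 0 0 0 0"

```text
t: 31.85
position: [0.6321, 0.3052, 0.3621]
tool_rot: [0.411, 3.113, 0.002]
wrist_force: [-0.6, -0.2, -0.9]
finger_gap: 1.002
gripper_force: 0.0
```

```bash
cat > rim.py <<'E'
import sys
from seg import *
def circ(im,K,T,cx,cy,z,r,dr=2,sig=3):
    x0,y0=cx-.05,cy-.05; dst=np.float32([[0,0],[400,0],[400,400],[0,400]])
    src=np.float32([proj(K,T,[x0+a/4000,y0+b/4000,z]) for a,b in dst])
    w=cv2.warpPerspective(im,cv2.getPerspectiveTransform(src,dst),(400,400)); g=cv2.GaussianBlur(cv2.cvtColor(w,cv2.COLOR_BGR2GRAY),(0,0),sig)
    c=cv2.HoughCircles(g,cv2.HOUGH_GRADIENT,1,15,param1=50,param2=10,minRadius=int((r-dr)*4),maxRadius=int((r+dr)*4))
    return None if c is None else [tuple(np.round([x0*1000+q[0]/4,y0*1000+q[1]/4,q[2]/4],1).tolist()) for q in c[0][:3]]
E
python3 snap.py w18
python3 - <<'E'
from rim import *
im,K,T=load("w18")
print("rim",circ(im,K,T,.632,.305,.074,27),"foot",circ(im,K,T,.632,.305,.006,24),"stand",circ(im,K,T,.632,.305,.009,33))
im9,K9,T9=load("w9")
print("dish",circ(im9,K9,T9,.447,.171,.014,30),circ(im9,K9,T9,.447,.171,.0,30)); im9,K9,T9=load("w2"); print(circ(im9,K9,T9,.447,.169,.014,30))
im,K,T=load("w16"); print("dish w16",proj(K,T,[.447,.17,.014]),circ(im,K,T,.447,.17,.014,30))
E
python3 goal.py 0.447 0.17 0.30 165
```

```text
[0.6321 0.3052 0.3621] [4.1110e-01 3.1129e+00 2.2000e-03] 0.0354
rim [(615.5999755859375, 310.8999938964844, 25.200000762939453), (631.4000244140625, 303.8999938964844, 26.0), (619.0999755859375, 312.6000061035156, 28.799999237060547)] foot [(631.0999755859375, 304.3999938964844, 22.299999237060547), (648.4000244140625, 307.6000061035156, 25.799999237060547), (634.9000244140625, 304.8999938964844, 25.299999237060547)] stand [(631.5999755859375, 306.6000061035156, 31.799999237060547), (650.9000244140625, 299.8999938964844, 34.0), (639.5999755859375, 300.8999938964844, 31.700000762939453)]
dish [(447.8999938964844, 169.39999389648438, 29.799999237060547)] [(451.6000061035156, 160.60000610351562, 31.0)]
[(448.6000061035156, 168.60000610351562, 29.799999237060547)]
dish w16 [228.25286578 -40.17012979] [(448.8999938964844, 168.60000610351562, 29.399999618530273), (492.8999938964844, 130.10000610351562, 31.600000381469727)]
pos [0.6318 0.3052 0.3607] yaw 164.96 tilt deg 0.01 q7 0.91
shift units [ 1.792 -2.231  0.759]
turn units about tool z -0.0005 deg 0.04
```

The beaker's rim (631,304) and foot (631,304) coincide, so it stands upright in its stand. Next is the dish at (0.448, 0.169).

>>> jog_arm --pt "0.18 -0.224 0 0 0 0" --pt "0.18 -0.224 0 0 0 0" --pt "0.18 -0.224 0 0 0 0" --pt "0.18 -0.224 0 0 0 0" --pt "0.18 -0.224 0 0 0 0" --pt "0.18 -0.224 0.1 0 0 0" --pt "0.18 -0.224 0.1 0 0 0" --pt "0.18 -0.224 0.2 0 0 0" --pt "0.18 -0.224 0.2 0 0 0" --pt "0.16 -0.224 0.16 0 0 0" --pt "0 0 0 0 0 0" --pt "0 0 0 0 0 0"

```text
t: 33.1
position: [0.4476, 0.1691, 0.2994]
tool_rot: [-0.411, -3.114, 0.001]
wrist_force: [1.6, 0.6, 0.8]
finger_gap: 0.995
gripper_force: 0.0
```

```bash
python3 snap.py w19
python3 - <<'E'
from rim import *
im,K,T=load("w19")
print("dish top",circ(im,K,T,.448,.169,.014,30,2),"under",circ(im,K,T,.448,.169,.0,29,2))
a=[]
for n in("w19","w2"):
    im,K,T=load(n); p=circ(im,K,T,.448,.169,.014,30,2)[0]; a.append(ray(K,T,proj(K,T,[p[0]/1000,p[1]/1000,.014])))
print(tri(a))
E
python3 goal.py 0.448 0.169 0.172 165
```

```text
[0.4476 0.1691 0.2994] [-4.1110e-01 -3.1136e+00  8.0000e-04] 0.0411
dish top [(448.3999938964844, 168.89999389648438, 30.299999237060547)] under [(451.6000061035156, 168.10000610351562, 30.799999237060547), (450.1000061035156, 164.39999389648438, 27.700000762939453), (450.1000061035156, 171.89999389648438, 27.100000381469727)]
(array([0.4488317 , 0.16872838, 0.01250831]), [np.float64(5.7772158750124545e-05), np.float64(5.777215875017353e-05)])
pos [0.4482 0.1695 0.2999] yaw 164.97 tilt deg 0.0 q7 0.88
shift units [ 1.000e-03 -7.000e-03  1.599e+00]
turn units about tool z -0.0003 deg 0.03
```

>>> jog_arm --pt "-0.005 -0.007 0.2 0 0 0" --pt "0 0 0.3 0 0 0" --pt "0 0 0.3 0 0 0" --pt "0 0 0.3 0 0 0" --pt "0 0 0.2 0 0 0" --pt "0 0 0.1 0 0 0" --pt "0 0 0.08 0 0 0" --pt "0 0 0.06 0 0 0" --pt "0 0 0.05 0 0 0" --pt "0 0 0 0 0 0" --pt "0 0 0 0 0 0"

```text
t: 34.25
position: [0.4484, 0.1686, 0.1731]
tool_rot: [0.411, 3.114, 0.001]
wrist_force: [0.8, 0.4, -0.5]
finger_gap: 0.999
gripper_force: 0.0
```

>>> jog_arm --pt "0 0 0 0 0 0" --pt "0 0 0 0 0 0" --pt "0 0 0 0 0 0" --pt "0 0 0 0 0 0" --pt "0 0 0 0 0 0" --pt "0 0 0 0 0 0" --pt "0 0 0 0 0 0" --fingers -1

```text
t: 34.95
position: [0.4484, 0.1686, 0.1737]
tool_rot: [0.411, 3.114, 0.001]
wrist_force: [-3.4, -1.2, 11.9]
finger_gap: 0.674
gripper_force: 61.3
```

>>> jog_arm --pt "0 0 -0.05 0 0 0" --pt "0 0 -0.1 0 0 0" --pt "0 0 -0.2 0 0 0" --pt "0 0 -0.3 0 0 0" --pt "0 0 -0.35 0 0 0" --pt "0 0 -0.35 0 0 0" --pt "0 0 -0.25 0 0 0" --pt "0 0 -0.1 0 0 0" --pt "0 0 0 0 0 0" --pt "0 0 0 0 0 0"

```text
t: 35.95
position: [0.4479, 0.1684, 0.3079]
tool_rot: [-0.411, -3.114, 0.001]
wrist_force: [0.1, 0.3, -0.1]
finger_gap: 0.677
gripper_force: 63.9
```

```bash
python3 snap.py w20
python3 - <<'E'
from rim import *
im,K,T=load("w20"); st=pickle.load(open("w20.pkl","rb")); p=st["position"]
for sig in (3,6): print("held dish",p.round(4),circ(im,K,T,p[0],p[1],p[2]-.1735+.014,30,2,sig))
# does the dish still lie on the bench?
print("bench",proj(K,T,[.448,.169,.014]).round())
im,K,T=load("w19"); im2,K2,T2=load("w20")
E
python3 goal.py 0.6316 0.3045 0.30 165
```

```text
[0.4479 0.1684 0.3079] [-4.1090e-01 -3.1138e+00  1.0000e-03] 0.0133
held dish [0.4479 0.1684 0.3079] [(446.7, 169.0, 29.0), (441.0, 171.3, 28.5), (441.7, 167.3, 28.8)]
held dish [0.4479 0.1684 0.3079] [(445.5, 169.3, 29.2)]
bench [257. 186.]
pos [0.4478 0.1683 0.3076] yaw 164.96 tilt deg 0.1 q7 0.88
shift units [-1.777  2.24   0.09 ]
turn units about tool z -0.0005 deg 0.04
```

>>> jog_arm --pt "-0.09 0.11 0 0 0 0" --pt "-0.17 0.22 0 0 0 0" --pt "-0.2 0.25 0 0 0 0" --pt "-0.2 0.25 0 0 0 0" --pt "-0.2 0.25 0 0 0 0" --pt "-0.2 0.25 0 0 0 0" --pt "-0.2 0.25 0 0 0 0" --pt "-0.2 0.25 0 0 0 0" --pt "-0.2 0.25 0 0 0 0" --pt "-0.117 0.16 0 0 0 0" --pt "0 0 0 0 0 0" --pt "0 0 0 0 0 0"

```text
t: 37.2
position: [0.632, 0.3046, 0.3072]
tool_rot: [-0.411, -3.113, 0.003]
wrist_force: [-0.3, -0.2, -0.2]
finger_gap: 0.674
gripper_force: 64.0
```

```bash
python3 goal.py 0.6318 0.3045 0.2475 165
```

```text
pos [0.632  0.3046 0.3072] yaw 164.96 tilt deg 0.12 q7 0.93
shift units [ 0.001 -0.001  0.746]
turn units about tool z -0.0004 deg 0.04
```

>>> jog_arm --pt "0 0 0.15 0 0 0" --pt "0 0 0.2 0 0 0" --pt "0 0 0.15 0 0 0" --pt "0 0 0.08 0 0 0" --pt "0 0 0.05 0 0 0" --pt "0 0 0.03 0 0 0" --pt "0 0 0 0 0 0" --pt "0 0 0 0 0 0"

```text
t: 38.0
position: [0.6322, 0.3047, 0.2564]
tool_rot: [0.411, 3.114, 0.001]
wrist_force: [0.1, -0.3, -0.0]
finger_gap: 0.676
gripper_force: 64.0
```

>>> jog_arm --pt "0 0 0.02 0 0 0" --pt "0 0 0.02 0 0 0" --pt "0 0 0 0 0 0" --pt "0 0 0 0 0 0"

```text
t: 38.4
position: [0.632, 0.3046, 0.2527]
tool_rot: [-0.411, -3.114, 0.0]
wrist_force: [0.5, 1.0, 0.2]
finger_gap: 0.674
gripper_force: 64.0
```

```bash
python3 goal.py 0.6318 0.3045 0.2475 165
```

```text
pos [0.632  0.3046 0.2527] yaw 164.96 tilt deg 0.01 q7 0.94
shift units [ 0.002 -0.002  0.065]
turn units about tool z -0.0005 deg 0.04
```

>>> jog_arm --pt "0 0 0.02 0 0 0" --pt "0 0 0.015 0 0 0" --pt "0 0 0.01 0 0 0" --pt "0 0 0 0 0 0" --pt "0 0 0 0 0 0"

```text
t: 38.9
position: [0.632, 0.3046, 0.2491]
tool_rot: [-0.411, -3.115, 0.0]
wrist_force: [0.7, 0.1, -0.2]
finger_gap: 0.676
gripper_force: 64.0
```

>>> jog_arm --pt "0 0 0.01 0 0 0" --pt "0 0 0 0 0 0" --pt "0 0 0 0 0 0"

```text
t: 39.2
position: [0.632, 0.3046, 0.2483]
tool_rot: [-0.411, -3.115, 0.0]
wrist_force: [-0.0, 0.7, -0.3]
finger_gap: 0.673
gripper_force: 64.0
```

>>> jog_arm --pt "0 0 0.01 0 0 0" --pt "0 0 0 0 0 0" --pt "0 0 0 0 0 0"

```text
t: 39.5
position: [0.6321, 0.3046, 0.2479]
tool_rot: [0.411, 3.114, 0.0]
wrist_force: [-1.1, -0.9, 3.2]
finger_gap: 0.671
gripper_force: 64.4
```

>>> jog_arm --pt "0 0 0.005 0 0 0" --pt "0 0 0 0 0 0" --pt "0 0 0 0 0 0"

```text
t: 39.8
position: [0.6322, 0.3046, 0.2479]
tool_rot: [0.411, 3.114, 0.001]
wrist_force: [-1.6, -0.2, 7.4]
finger_gap: 0.678
gripper_force: 64.6
```

Contact is at the expected rim height. Releasing and rising.

>>> jog_arm --pt "0 0 0 0 0 0" --pt "0 0 0 0 0 0" --pt "0 0 0 0 0 0" --pt "0 0 0 0 0 0" --pt "0 0 0 0 0 0" --pt "0 0 0 0 0 0" --pt "0 0 -0.1 0 0 0" --pt "0 0 -0.2 0 0 0" --pt "0 0 -0.3 0 0 0" --pt "0 0 -0.4 0 0 0" --pt "0 0 -0.4 0 0 0" --pt "0 0 0 0 0 0" --fingers 1

```text
t: 41.0
position: [0.6332, 0.3046, 0.3665]
tool_rot: [0.411, 3.107, 0.009]
wrist_force: [0.1, -0.5, -0.4]
finger_gap: 0.998
gripper_force: 0.0
```

>>> jog_arm --pt "0 0 0 0 0 0" --pt "0 0 0 0 0 0" --pt "0 0 0 0 0 0"

```text
t: 41.3
position: [0.6317, 0.3046, 0.3582]
tool_rot: [-0.411, -3.113, 0.002]
wrist_force: [-1.6, -0.0, -0.9]
finger_gap: 1.001
gripper_force: 0.0
```

```bash
python3 snap.py w21
python3 - <<'E'
from rim import *
im,K,T=load("w21")
print("dish top@.088",circ(im,K,T,.632,.3045,.088,30,2),"foot",circ(im,K,T,.632,.3045,.006,24),"rim@.074",circ(im,K,T,.632,.3045,.074,27))
p=proj(K,T,[.632,.3045,.088]); print(p.round(), im[int(p[1])-5:int(p[1])+6,int(p[0])-5:int(p[0])+6].mean((0,1)).round())
E
```

```text
[0.6317 0.3046 0.3582] [-4.1100e-01 -3.1132e+00  1.7000e-03] 0.0036
dish top@.088 [(632.0999755859375, 304.8999938964844, 30.200000762939453), (617.0999755859375, 312.3999938964844, 29.0), (615.9000244140625, 305.3999938964844, 31.0)] foot [(633.4000244140625, 303.8999938964844, 24.200000762939453), (625.5999755859375, 307.6000061035156, 25.600000381469727), (629.4000244140625, 305.3999938964844, 22.399999618530273)] rim@.074 [(615.5999755859375, 310.8999938964844, 25.399999618530273), (633.9000244140625, 301.8999938964844, 28.600000381469727), (634.5999755859375, 306.3999938964844, 28.799999237060547)]
[256. 197.] [168. 176. 177.]
```

The dish top is at (632,305), with a radius of 30 mm at z=0.088. That is level and within about 1 mm of the beaker's mouth, and the arm is clear. Handing in.

```bash
python3 -c "
from workcell import arm
print(arm.get_state()['t'],arm.job_done())"
```

```text
the job is handed in; nothing more can be done
41.35 None
```

I handed the job in at 41 s: the bottle, timer and beaker are in their holders, and the dish went on last, level and within about 1 mm of the beaker's centre by measurement; no verdict came back.

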